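Turn a resin-printed cover over on the cure stand and restart the exposure timer

ROBOT

A 6-joint arm with a two-finger parallel gripper is mounted at the origin on the work surface. World frame = base frame: x ahead of the robot, y to its left, z up, the work surface at z = 0. Lengths are in m, angles in degrees, forces in N, time in s.
With the tool pointing down it reaches from about 0.4 to 0.825 m from the base axis. Payload 7 kg.
Tool frame: the origin (TCP) lies midway between the tips of the shut fingers; the grasp point (between the pads) lies 19 mm behind it; z points along the fingers, y is the line along which they close (so a half turn about z gives the same grasp; the last joint's range is limited). The gripper opens to 88 mm and grips with 3 to 60 N. Pads are 19 mm wide; open, the fingers measure 130 mm over their backs; the gripper's body (78 mm by 193 mm) begins 47 mm behind the grasp point.
Start: joints at [84.918, 20.546, 0.682, 0, -70.136, -16.507], TCP at [0.248, 0.628, 0.19] pointing down, gripper open.
Joint ranges: [-176.03, 176.03], [-82.01, 121.73], [-58.28, 71.71], [-173.87, 95.51], [-174.79, -0.11], [-173.66, 173.66]. Speed limits (degrees/s): [136.94, 136.94, 172.46, 180, 180, 180].

INTERFACE

Orientations are given as a 3x3 rotation matrix whose columns are the frame's x, y, z axes.
In Python, from rig import robot gives the robot as it stands. Calls block until the motion is done:
- robot.goto(position, orientation): joint-space move of the TCP to a pose.
- robot.servo_line(position, ori=None, speed=0.15): straight line of the TCP; ori=None keeps the orientation; speed is the mean speed in m/s.
- robot.movej(angles): joint-space move.
- robot.move_gripper(opening): opening from 0.0 (shut) to 1.0 (fully open); the grip force is fixed at half the most; returns when the fingers have stopped.
- robot.dwell(seconds).
- robot.ik(position, orientation): joint angles nearest the present ones, or None.
- robot.grab_frame(name): name is "scene" or "top" or "wrist"; returns (picture, depth): 420x560x3 uint8, red, green, blue; 420x560 float32, m along the optical axis (not along the pixel's ray), 0 where there is no reading.
- robot.camera_info(name): a dict with "vfov" (degrees; the focal length in pixels is half the picture's height over the tangent of half this angle, whatever the lens; pixels are square), "cx", "cy" (the principal point, pixels), "k1" (the pictures are not rectified: a ray, as slopes to the right and down, at radius r is drawn at 1 + k1 r^2 times it, then the intrinsics apply), "view" (4x4, takes a point from world to camera coordinates); the wrist camera has in their place "T_tool_cam" (4x4, takes a point from camera to tool coordinates, whose origin is the TCP and whose axes are the flange's). Camera axes: x right, y down, z forward; pixel columns grow to the right and rows downward; lengths in m; the calibration is good to about 2 mm. A picture is of the moment at which its call begins: read the wrist's pose just before it. camera_info takes no time and is no camera call.
A pose or a line that the arm cannot do raises robot.Unreachable and nothing moves.
- robot.job_done(): hands the job in; it is judged then, once.
Readings, each from a call of its own:
- robot.read_t(): time.
- robot.read_qpos(): joint angles.
- robot.read_qvel(): joint speeds.
- robot.read_effort(): joint torques, N m.
- robot.read_position(): TCP position.
- robot.read_tcp_rot(): TCP orientation.
- robot.read_force(): force on the tool from outside, world axes, zero at the start.
- robot.read_ft_torque(): the same for the moment, N m.
- robot.read_grip_width(): opening from 0.0 (shut) to 1.0 (fully open).
- robot.read_finger_force(): force on a finger pad.
Only numpy, scipy, OpenCV 4.12 (cv2) and the standard library are available. Lean on these libraries where they do the work, as an engineer would, in place of code of your own. Each camera call takes 0.05 s, during which the arm holds its last target. There are 200 camera calls.

TASK

The plain face of the printed cover panel on the cure stand has had its exposure. Turn the panel over and lay it back flat on the same stand with the ribbed face up, centred and lined up along the stand, never letting it drop or flop over; the turning rest is there to lean it on while you change your grip. Then swing the exposure timer's sprung lever all the way to its stop and let it spring back, leaving the other things on the bench as they are.

Things in the scene. Friction and masses are not known exactly. Their poses are not given: they have to be found in the camera images.
- panel: Cream resin cover panel, 64 x 140 x 12 mm, about 120 g: a 4 mm sheet, plain on one face, rim and cross ribs (8 mm high, flush) on the other, hollow face; lies flat on either. Origin at the centre of its volume; x across the 64 mm width, y along its length, z out of the PLAIN face (up at the start, must be down at the end). Easily held across the width by its long edges.
- stand_top (a point): Centre of the top of the fixed aluminium cure stand, 60 mm above the table. The top is a narrow block 36 mm (x) by 90 mm (y: the way the panel lies); the panel overhangs it by 14 mm along each long edge, leaving room for fingers beside the block. Below is a foot 110 x 130 mm, 8 mm high. z up.
- rest_foot (a point): Fixed turning rest: the panel can stand here on a short end and lean back. Point: top of its 10 mm foot (100 mm in x, 130 in y), bottom of the front of its sloping back. The back, 34 mm wide (x), slopes up towards +y at 78 deg from level, its top 67 mm above the table. A toe bar 12 mm high stands before it, inner side at y = -17 mm: the panel's end stands between bar and back. z up.
- timer_lever (a joint): Angle of the sprung timer lever: 0 at rest, 1.2 rad at its stop; grows as the lever turns clockwise seen from above. A spring drives it back to 0 when let go (about 1.6 N at the post at rest, 4 N at the stop).
- lever_post (a point): Centre of the top of the upright round black post (15 mm thick, 32 mm high above the arm) at the end of the lever, 95 mm above the table, 78 mm from the pivot. Push the post sideways. The arm's top is 64 mm, the timer's box top 50 mm above the table.
- lever_pivot (a point): Vertical pivot axis of the lever, 54 mm above the table, on the grey timer box (120 x 110 x 50 mm), in a frame fixed to the box. At rest the arm points to -x and -y of it (215 degrees counter-clockwise from +x), at the stop to -x and +y (146 degrees).
- scraper: Bystander: scraper, 170 mm long, lying flat.
- bracket: Bystander: small printed angle bracket, 50 x 30 x 36 mm.
- resin_bottle: Bystander: black bottle, 68 mm across, 160 mm tall.
- alcohol_bottle: Bystander: white bottle, 60 mm across, 150 mm tall.
- rinse_cup: Bystander: clear cup, 80 mm across, 85 mm tall.
- raft_part: Bystander: print still on its raft, 90 x 35 x 27 mm.
- brush: Bystander: brush, 180 mm long, lying flat.

How it is judged (in metres and radians):
On the way, in this order (a step that is already met when the one before it is completed fails the run):
1. the panel lies on the stand with its ribbed face up, let go (angle between panel's own z axis and vertical above 3.05 rad and distance between panel and stand_top below 0.022 m and angle between the y axis of panel and the y axis of stand_top, either way round below 0.175 rad and contact force between the fingers and panel below 0.05 N and linear speed of panel below 0.02 m/s), for 0.2 s.
2. the timer lever is swung to its stop (value of joint timer_lever above 1.13 rad), for 0.1 s.
At the end, for the whole second after the job is handed in: The panel rests flat on the stand, ribbed face up (within 5 degrees of level), centre within 20 mm of the middle of the stand's top, length within 10 degrees of the stand's; then the lever was held at its stop (over 1.13 rad, 0.1 s) and has sprung back (under 0.08 rad) (angle between panel's own z axis and vertical above 3.05 rad and distance between panel and stand_top below 0.022 m and angle between the y axis of panel and the y axis of stand_top, either way round below 0.175 rad and linear speed of panel below 0.02 m/s and value of joint timer_lever below 0.08 rad); the robot touches nothing.
It fails at once if the panel falls or flops: moves faster than 0.5 m/s while the fingers do not hold it (linear speed of panel above 0.5 m/s and contact force between the fingers and panel below 0.05 N).
It fails at once if a bystander is moved by more than 30 mm (distance of any of scraper, bracket, resin_bottle, alcohol_bottle, rinse_cup, raft_part, brush from where it was at the start of the episode above 0.03 m).
It also fails if it takes over 72 s, if anything falls off the work surface, if the arm or the gripper's body presses on something with over 40 N, if the wrist force passes 120 N, or if a joint passes its speed limit or range.

## Working session

There is one attempt and no reset: what is moved stays moved. The work goes in short steps, each a Python script; the robot and the scene stay as the last script left them, time stands still between calls to the robot, and variables do not carry over. Pictures are saved under pics/ and viewed, at most 10 in all, crops included, and the job is handed in when it is done.

```bash
ls; mkdir -p pics; cat > h.py <<'E'
import numpy as np, cv2
from rig import robot
def cam(name):
    i=robot.camera_info(name)
    if name=="wrist":
        R=np.array(robot.read_tcp_rot());p=np.array(robot.read_position())
        T=np.eye(4);T[:3,:3]=R;T[:3,3]=p
        C=T@np.array(i["T_tool_cam"])
    else: C=np.linalg.inv(np.array(i["view"]))
    return i,C
def grab(name):
    i,C=cam(name); rgb,d=robot.grab_frame(name); return i,C,rgb,d
def rays(i,C,uv,shape=(420,560)):
    uv=np.atleast_2d(np.float64(uv)); f=shape[0]/2/np.tan(np.radians(i["vfov"])/2)
    K=np.array([[f,0,i["cx"]],[0,f,i["cy"]],[0,0,1]])
    n=cv2.undistortPoints(uv[:,None],K,np.array([i["k1"],0,0,0,0.]))[:,0]
    d=np.c_[n,np.ones(len(n))]
    return C[:3,3],d@C[:3,:3].T      # scaled so depth along axis =1
def plane(i,C,uv,z):
    o,d=rays(i,C,uv); return o+d*((z-o[2])/d[:,2])[:,None]
def cloud(i,C,dep):
    v,u=np.mgrid[:420,:560]; o,d=rays(i,C,np.c_[u.ravel(),v.ravel()])
    P=o+d*dep.ravel()[:,None]; P[dep.ravel()<=0]=np.nan
    return P.reshape(420,560,3)
def save(n,rgb): cv2.imwrite("pics/"+n+".png",rgb[...,::-1])
E
python3 - <<'E'
from h import *
a=grab("scene");b=grab("top")
np.savez("f.npz",sr=a[2],sd=a[3],sC=a[1],tr=b[2],td=b[3],tC=b[1])
save("scene",a[2]);save("top",b[2])
print(a[0],b[0],a[1][:3,3],b[1][:3,3],(a[3]>0).mean(),(b[3]>0).mean())
E
```

```text
pics
{'vfov': 42.778247299453156, 'cx': 281.9515023485088, 'cy': 214.69474889800398, 'k1': 0.010152251122461644, 'view': array([[-0.81908094,  0.57364751,  0.00591209,  0.47564958],
       [ 0.49032018,  0.70537784, -0.51188693, -0.23287703],
       [-0.29781292, -0.41637801, -0.85903249,  1.70987956],
       [ 0.        ,  0.        ,  0.        ,  1.        ]])} {'vfov': 45.122630249438835, 'cx': 281.0955844900032, 'cy': 212.6842781807754, 'k1': -0.15083815268323622, 'view': array([[ 0.0287644 , -0.99944728,  0.01666561, -0.04810896],
       [-0.98648277, -0.03107412, -0.16089173,  0.57370611],
       [ 0.16132067, -0.01181238, -0.98683135,  1.38787924],
       [ 0.        ,  0.        ,  0.        ,  1.        ]])} [1.01300403 0.60336735 1.34682331] [ 0.34344141 -0.0138608   1.46270908] 0.9958886054421768 0.9958673469387755
```

View pics/scene.png

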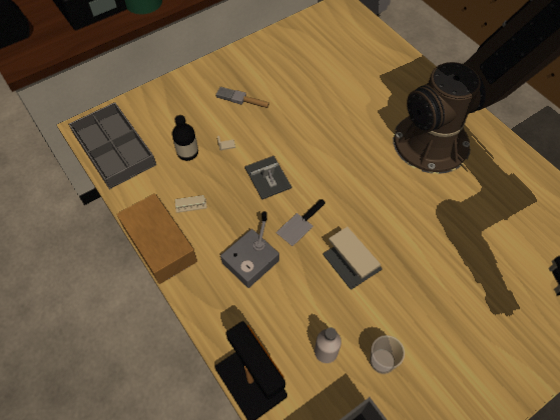

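View pics/top.png

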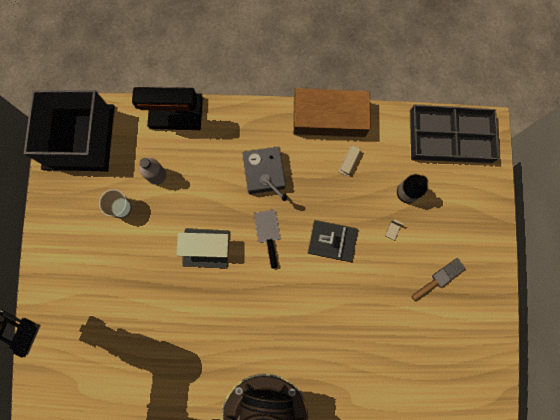

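Scene shows the panel on its stand at (354,252), the rest at (268,178), and the timer box at (250,257) with its post at (263,217). Top shows the panel at (203,245), the rest foot at (333,240) with toe bar and back, the pivot near (265,180) and the post near (285,197). +y is left in the top view and +x is up.

```bash
cat > m.py <<'E'
from h import *
def rect(P):
    c,s,a=cv2.minAreaRect(np.float32(P[:,:2]))
    if s[0]<s[1]: s=s[::-1]; a+=90
    return np.round(c,4),np.round(s,4),round((a+90)%180-90,2) # angle of long side vs +x
f=np.load("f.npz")
for n,k in (("top","t"),("scene","s")):
    i=robot.camera_info(n); P=cloud(i,f[k+"C"],f[k+"d"]); rgb=f[k+"r"].astype(int)
    x,y,z=P[...,0],P[...,1],P[...,2]
    tab=(x>.2)&(x<.9)&(abs(y)<.5)
    print(n,"table z",np.nanmedian(z[tab&(abs(z)<.02)]))
    def comp(m,what):
        nn,l,st,_=cv2.connectedComponentsWithStats(np.uint8(m))
        for j in range(1,nn):
            if st[j,4]>25:
                q=P[l==j]; print(what,st[j,4],*rect(q),"z",np.round(np.nanpercentile(q[:,2],[5,50,95]),4))
    comp((z>.062)&(z<.085)&(x>.4)&(x<.7)&(y>.05)&(y<.35)&(rgb.min(2)>90),"panel")
    comp((z>.004)&(z<.017)&(x>.4)&(x<.7)&(y>.05)&(y<.35),"standfoot")
    comp((z>.005)&(z<.015)&(x>.4)&(x<.75)&(y<-.05)&(y>-.3)&(rgb.max(2)<90),"restfoot")
    comp((z>.018)&(z<.08)&(x>.4)&(x<.7)&(y<-.05)&(y>-.3),"restparts")
    comp((z>.042)&(z<.056)&(x>.5)&(x<.9)&(abs(y)<.2),"box")
    comp((z>.072)&(z<.11)&(x>.55)&(x<.9)&(abs(y)<.2),"post")
    comp((z>.058)&(z<.072)&(x>.55)&(x<.9)&(abs(y)<.2),"arm")
t=f["tr"]; c=[cv2.resize(t[a:a+100,b:b+133],(532,400),interpolation=cv2.INTER_CUBIC) for a,b in((140,235),)]
s=f["sr"]; d=cv2.resize(s[140:240,225:292],(268,400),interpolation=cv2.INTER_CUBIC)
save("crop",np.hstack(c+[d]))
t2=np.hstack([cv2.resize(t[200:300,150:250],(400,400)),cv2.resize(s[210:310,300:400],(400,400))]); save("crop2",t2)
E
python3 m.py
```

```text
top table z -0.0008656043817386605
panel 1154 [0.4756 0.1868] [0.1413 0.064 ] -89.82 z [0.0659 0.0709 0.0755]
standfoot 150 [0.5217 0.1836] [0.1308 0.0137] -89.64 z [0.0045 0.0078 0.0127]
standfoot 399 [0.4308 0.1855] [0.1311 0.0318] -89.49 z [0.0045 0.0075 0.0116]
restfoot 1092 [ 0.5036 -0.1828] [0.1285 0.1005] 80.78 z [0.0056 0.0091 0.0134]
restparts 61 [ 0.4994 -0.2055] [0.0883 0.0062] -9.62 z [0.0188 0.0212 0.0264]
restparts 65 [ 0.5029 -0.1702] [0.0373 0.0326] -70.21 z [0.0187 0.0449 0.0665]
box 47 [ 0.8226 -0.1322] [0.0949 0.004 ] -89.85 z [0.0426 0.0499 0.0552]
box 1433 [0.7033 0.0228] [0.1222 0.11  ] 9.99 z [0.0441 0.0489 0.0539]
post 790 [ 0.86   -0.1293] [0.1404 0.0801] -89.45 z [0.0723 0.0745 0.0789]
post 29 [ 0.6135 -0.0383] [0.014  0.0133] -77.55 z [0.0798 0.0934 0.098 ]
arm 63 [ 0.8853 -0.107 ] [0.0552 0.0432] 34.37 z [0.068  0.0705 0.0718]
arm 31 [ 0.878  -0.1806] [0.0407 0.0204] -0.87 z [0.0668 0.0702 0.0718]
arm 61 [ 0.8551 -0.1488] [0.0557 0.031 ] -18.19 z [0.0661 0.0701 0.0717]
arm 199 [ 0.8479 -0.1315] [0.137  0.0541] 89.91 z [0.0594 0.0692 0.0717]
arm 94 [ 0.6434 -0.0103] [0.0955 0.0185] 46.94 z [0.0589 0.0617 0.067 ]
scene table z -0.00013022823776620562
panel 1107 [0.4773 0.1862] [0.141  0.0656] -89.65 z [0.067  0.0716 0.0762]
standfoot 674 [0.5015 0.2004] [0.1677 0.0956] -60.93 z [0.0045 0.0079 0.013 ]
restfoot 772 [ 0.5082 -0.1809] [0.1336 0.0992] 80.69 z [0.0056 0.0094 0.0135]
restparts 165 [ 0.493  -0.1863] [0.0738 0.0729] -73.46 z [0.0187 0.0335 0.0668]
box 1528 [0.7072 0.0248] [0.1209 0.1116] 9.94 z [0.0449 0.0497 0.0543]
box 62 [ 0.8631 -0.0605] [0.0719 0.0064] 0.08 z [0.0426 0.0492 0.0551]
post 41 [ 0.6178 -0.0363] [0.0146 0.0135] 53.86 z [0.0752 0.0901 0.0975]
post 1047 [ 0.8631 -0.1287] [0.1421 0.0734] -89.86 z [0.0724 0.0751 0.0795]
arm 108 [ 0.6505 -0.0071] [0.0894 0.0207] 46.46 z [0.0594 0.0627 0.069 ]
arm 75 [ 0.8632 -0.0636] [0.0732 0.0109] 0.4 z [0.0592 0.0657 0.0718]
```

```bash
python3 - <<'E'
import cv2,numpy as np
a=cv2.imread("pics/crop.png");b=cv2.imread("pics/crop2.png")
print(a.shape,b.shape)
w=np.vstack([cv2.resize(a,(600,300)),cv2.resize(b,(600,300))]);cv2.imwrite("pics/both.png",w)
E
```

```text
(400, 800, 3) (400, 800, 3)
```

View pics/both.png

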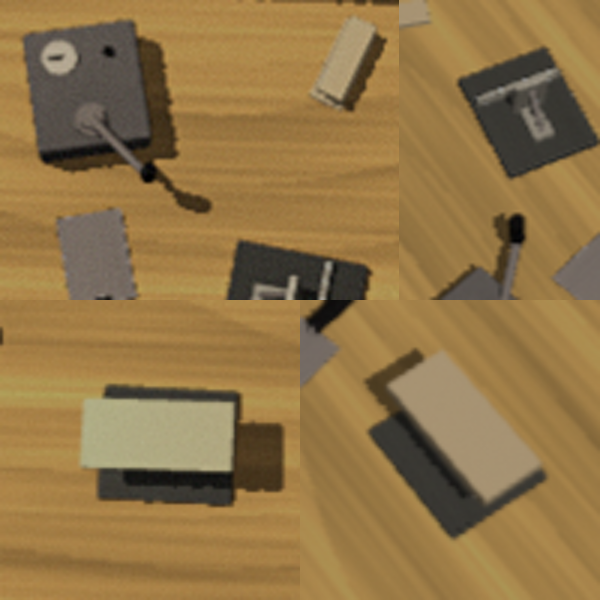

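The crops show the timer arm, with a black post at its end, pointing toward −x,−y. The rest has its toe bar on the −y side and a short back plate with a brace on the +y side. The panel lies a few mm off the middle of the stand foot. Next I'll take a closer wrist look at the rest and the lever, and check IK for the plan.

```bash
cat > plan.py <<'E'
from h import *
def Rz(a): c,s=np.cos(a),np.sin(a); return np.array([[c,-s,0],[s,c,0],[0,0,1.]])
def ori(yaw,th,sgn=1):
    """yaw of the panel/place frame, th pitch deg (0=down, + points to +y'), tool y = sgn * x'"""
    t=np.radians(th); z=np.array([0,np.sin(t),-np.cos(t)]); y=np.array([sgn,0,0.])
    return Rz(yaw)@np.c_[np.cross(y,z),y,z]
def tcp(G,O): return np.asarray(G)+.019*O[:,2]
E
python3 - <<'E'
from plan import *
S=np.array([.4765,.1865,.066]);R0=np.array([.503,-.186,.01]);yr=np.radians(-9.4)
for sgn in(1,-1):
  for nm,G,yaw,th in(("S1",S+[0,.035,0],0,-25),("R1",R0+Rz(yr)@[0,.016,.104],yr,53),("R2",R0+Rz(yr)@[0,.016,.104],yr,-65),("R2back",R0+Rz(yr)@[0,.12,.16],yr,-65),("S2",S-[0,.035,0],0,37),("S2up",S+[0,-.035,.15],0,37),("R2up",R0+Rz(yr)@[0,.016,.25],yr,-65),("mid",[.48,0,.25],0,-15)):
    O=ori(yaw,th,sgn); q=robot.ik(tcp(G,O),O); print(sgn,nm,None if q is None else np.round(q,0))
O=ori(0,0,-1); q=robot.ik([.5,-.2,.3],O); print(q)
E
```

```text
1 S1 [ 57.  24. -25.  15. -62. 114.]
1 R1 [ -35.   32.    1.  -46.  -89. -141.]
1 R2 [ 31.  34. -42.  46. -74. 101.]
1 R2back [ 40.  33. -31.  36. -85. 107.]
1 S2 [   6.   17.  -20.  -45.  -58. -159.]
1 S2up None
1 R2up [ 32.  22. -37.  43. -87. 113.]
1 mid [ 34.   2. -25.  13. -73. 141.]
-1 S1 [ 57.  24. -25.  15. -62. -66.]
-1 R1 [-35.  32.   1. -46. -89.  39.]
-1 R2 [ 31.  34. -42.  46. -74. -79.]
-1 R2back [ 40.  33. -31.  36. -85. -73.]
-1 S2 [  6.  17. -20. -45. -58.  21.]
-1 S2up [  8.   6. -13. -39. -71.   6.]
-1 R2up [ 32.  22. -37.  43. -87. -67.]
-1 mid [ 34.   2. -25.  13. -73. -39.]
[ -0.9366303    4.49849394  -5.8785165    0.         -79.62298956
   0.9366303 ]
```

```bash
cat > look.py <<'E'
from plan import *
import pickle
O=ori(0,0,-1)
out=[]
robot.servo_line([.3,.55,.33],speed=.25)
for p in([.50,-.10,.32],[.46,-.17,.32],[.6,-.02,.32]):
    robot.goto(p,O); robot.dwell(.2); out.append(grab("wrist"))
pickle.dump([o for o in out],open("w.pkl","wb"))
save("w",np.vstack([np.hstack([cv2.resize(out[0][2],(400,300)),cv2.resize(out[1][2],(400,300))]),np.hstack([cv2.resize(out[2][2],(400,300))]*2)]))
print(robot.read_t(),out[0][1],out[0][0])
E
python3 look.py
```

```text
5.3417 [[-9.99999157e-01 -1.29730130e-03 -4.72230572e-05  5.00349277e-01]
 [-1.26614177e-03  9.66659542e-01  2.56061957e-01 -1.68657715e-01]
 [-2.86540890e-04  2.56061801e-01 -9.66660371e-01  5.13984835e-01]
 [ 0.00000000e+00  0.00000000e+00  0.00000000e+00  1.00000000e+00]] {'vfov': 71.4913009293666, 'cx': 278.43953141629703, 'cy': 215.86749506093565, 'k1': -0.04677766283653462, 'T_tool_cam': array([[ 3.56600043e-04, -9.66651423e-01, -2.56095490e-01,
         6.91334174e-02],
       [ 9.99999851e-01,  4.50866025e-04, -3.09377936e-04,
        -8.66947678e-05],
       [ 4.14525378e-04, -2.56095342e-01,  9.66651439e-01,
        -1.94053176e-01],
       [ 0.00000000e+00,  0.00000000e+00,  0.00000000e+00,
         1.00000000e+00]])}
```

View pics/w.png

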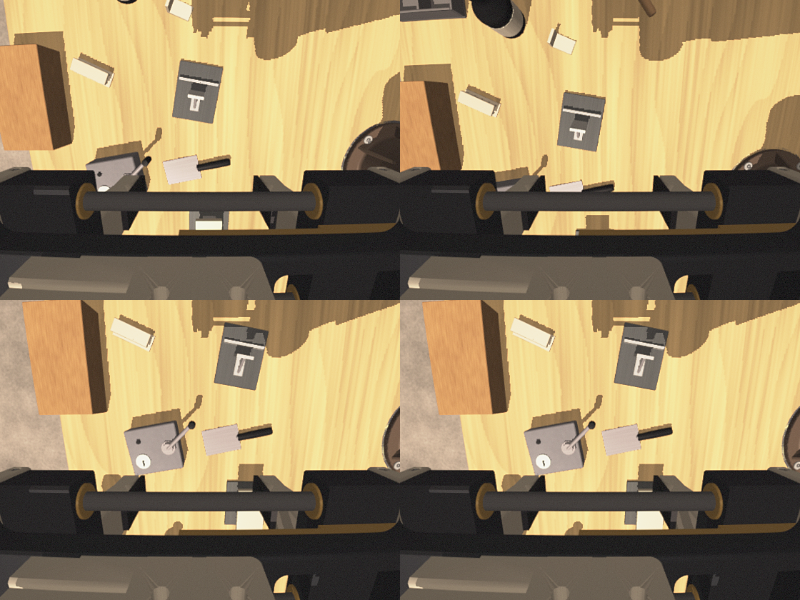

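The wrist views show the whole rest (view 1 near (197,90), view 2 near (580,120), with the toe bar on the far side). The timer box is near (155,445) with its post at (191,425). The gripper hides only the bottom of the picture.

```bash
cat > m2.py <<'E'
from plan import *
import pickle
from m import rect
for o in pickle.load(open("w.pkl","rb")):
    i,C,rgb,d=o; P=cloud(i,C,d); x,y,z=np.moveaxis(P,2,0); g=rgb.astype(int)
    def comp(m,what,n=1):
        nn,l,st,_=cv2.connectedComponentsWithStats(np.uint8(m))
        for j in np.argsort(-st[1:,4])[:n]+1:
            q=P[l==j]; print(what,st[j,4],*rect(q),"z",np.round(np.nanpercentile(q[:,2],[5,50,95]),4))
    A=(x>.4)&(x<.6)&(y<-.1)&(y>-.28)
    print("table",np.nanmedian(z[A&(abs(z)<.005)]))
    comp(A&(z>.0055)&(z<.08),"rest")
    comp(A&(z>.018)&(z<.027)&(y<-.19),"bar")
    yr=np.radians(-9.4)
    q=P[A&(z>.0055)&(z<.08)]; L=(q-[.503,-.186,0])@Rz(yr)
    b=L[(abs(L[:,0])<.04)&(L[:,2]>.025)]
    for h in(.03,.04,.05,.06): 
        s=b[abs(b[:,2]-h)<.004]
        if len(s)>5: print("back h",h,"front y",np.round(np.percentile(s[:,1],[2,10,50]),4),"x",np.round([s[:,0].min(),s[:,0].max()],4),"front x",np.round(np.percentile(s[s[:,1]<np.percentile(s[:,1],50),0],[3,97]),4))
    t=L[(L[:,2]>.019)&(L[:,2]<.025)&(L[:,1]<-.008)]
    print("bar local y",np.round(np.percentile(t[:,1],[2,50,98]),4),"x",np.round(np.percentile(t[:,0],[1,99]),4),"ztop back",np.round(np.percentile(b[:,2],[50,98]),4))
    B=(x>.55)&(x<.8)&(abs(y)<.12)
    comp(B&(z>.044)&(z<.055),"box")
    comp(B&(z>.088)&(z<.101),"post")
    comp(B&(z>.058)&(z<.069),"arm")
E
python3 m2.py | grep -v -e standf -e panel -e restf -e restp | sed -n '/^table/,$p'
```

```text
table -0.0010169939970248731
rest 4771 [ 0.5056 -0.1841] [0.1299 0.1007] 80.23 z [0.0074 0.0091 0.0288]
bar 225 [ 0.5016 -0.2079] [0.0899 0.0061] -9.96 z [0.0195 0.0208 0.0225]
back h 0.03 front y [0.0021 0.0022 0.0035] x [-0.0137  0.019 ] front x [-0.013   0.0174]
back h 0.04 front y [0.0042 0.0045 0.0054] x [-0.0138  0.0193] front x [-0.0131  0.0157]
back h 0.05 front y [0.0062 0.0065 0.0075] x [-0.014   0.0186] front x [-0.0124  0.0179]
back h 0.06 front y [0.0087 0.0088 0.0094] x [-0.0141  0.018 ] front x [-0.009   0.0176]
bar local y [-0.0248 -0.0218 -0.0188] x [-0.0421  0.0459] ztop back [0.0562 0.0675]
box 1974 [0.708  0.0052] [0.1189 0.0744] 10.24 z [0.0468 0.0487 0.0507]
post 79 [ 0.6157 -0.039 ] [0.0138 0.0132] -55.38 z [0.0903 0.0931 0.0947]
arm 111 [ 0.6442 -0.01  ] [0.0385 0.0082] 44.11 z [0.0587 0.0611 0.0634]
table -0.00116208339209517
rest 4311 [ 0.506  -0.1835] [0.1289 0.1005] 80.03 z [0.0072 0.009  0.0405]
bar 193 [ 0.5019 -0.2083] [0.0894 0.0064] -8.41 z [0.0192 0.0207 0.0222]
back h 0.03 front y [0.0007 0.0013 0.0021] x [-0.0146  0.0192] front x [-0.0131  0.017 ]

[... 544 characters left out ...]
 -0.2079] [0.0894 0.007 ] -9.77 z [0.019  0.0209 0.0225]
back h 0.03 front y [0.0051 0.0078 0.0302] x [0.0011 0.02  ] front x [0.0012 0.02  ]
back h 0.04 front y [0.0055 0.0086 0.025 ] x [0.0004 0.0199] front x [0.0015 0.0199]
back h 0.05 front y [0.0082 0.0108 0.0186] x [0.0001 0.0201] front x [0.0004 0.0201]
back h 0.06 front y [0.0094 0.0103 0.0131] x [-0.0024  0.0198] front x [0.0197 0.0198]
bar local y [-0.0247 -0.0214 -0.0183] x [-0.041   0.0469] ztop back [0.0649 0.0676]
box 4366 [0.7053 0.0228] [0.1209 0.1101] 10.15 z [0.0469 0.0487 0.0512]
post 83 [ 0.6159 -0.0389] [0.0141 0.0131] 89.41 z [0.0918 0.0931 0.0948]
arm 347 [ 0.6503 -0.0032] [0.078  0.0203] 44.61 z [0.0592 0.061  0.0627]
```

```bash
cat >> plan.py <<'E'
YS=np.radians(0.3); PAN=np.array([.4765,.1865,.066])
YR=np.radians(-9.8); REST=np.array([.5049,-.1884,0.])
def grasp_line(G,O,speed=.2): robot.servo_line(tcp(G,O),O,speed=speed)
def rest(y,z): return REST+Rz(YR)@[0,y,z]
def down(G,O,step=.001,n=8,thr=2.0):
    """creep down until an upward force appears"""
    robot.dwell(.3); f0=robot.read_force()[2]
    for k in range(n):
        G=np.array(G)-[0,0,step]; grasp_line(G,O,.02); f=robot.read_force()[2]-f0
        if f>thr: break
    print("creep",k+1,"f",round(f,2)); return G
E
python3 - <<'E'
from plan import *
O=ori(YS,-25,-1); G=PAN+Rz(YS)@[0,.035,0]
U=G-.10*O[:,2]
robot.goto(tcp(U,O),O); grasp_line(G,O,.1)
robot.move_gripper(.3)
print(robot.read_grip_width(),robot.read_finger_force(),robot.read_t())
if robot.read_grip_width()>.65:
    grasp_line(G+[0,0,.18],O,.15)
    O1=ori(YR/2,14,-1); grasp_line([.49,0.02,.26],O1,.2)
    O2=ori(YR,53,-1); grasp_line(rest(.013,.24),O2,.2)
    print(robot.read_grip_width(),robot.read_finger_force(),robot.read_force(),robot.read_t())
    i,C,rgb,d=grab("scene");save("s2",rgb[100:340,150:470]);i,C,rgb,d=grab("top");np.savez("t2.npz",d=d,rgb=rgb,C=C);save("t2",rgb)
E
```

```text
0.30295544284135156 0.0 9.0
```

```bash
python3 -c "
import cv2,numpy as np
a=cv2.imread('pics/s2.png');b=cv2.imread('pics/t2.png')[120:360,130:450]
cv2.imwrite('pics/c2.png',cv2.resize(np.hstack([a,b]),(800,300)))"
```

```text
[ WARN:0@0.009] global loadsave.cpp:275 findDecoder imread_('pics/s2.png'): can't open/read file: check file path/integrity
[ WARN:0@0.009] global loadsave.cpp:275 findDecoder imread_('pics/t2.png'): can't open/read file: check file path/integrity
Traceback (most recent call last):
TypeError: 'NoneType' object is not subscriptable
```

```bash
python3 - <<'E'
from plan import *
print(robot.read_position(),robot.read_tcp_rot())
i,C,rgb,d=grab("scene"); j,D,r2,_=grab("wrist"); k,E,r3,_=grab("top")
save("c2",np.vstack([np.hstack([cv2.resize(rgb[170:320,270:470],(400,300)),cv2.resize(r2,(400,300))]),np.hstack([cv2.resize(r3[180:300,130:290],(400,300))]*2)]))
E
```

```text
[0.4763631  0.21346262 0.04879651] [[ 4.76790552e-03 -9.99986180e-01  2.21536196e-03]
 [-9.06290487e-01 -5.25744224e-03 -4.22622660e-01]
 [ 4.22628466e-01  7.26344544e-06 -9.06303029e-01]]
```

View pics/c2.png

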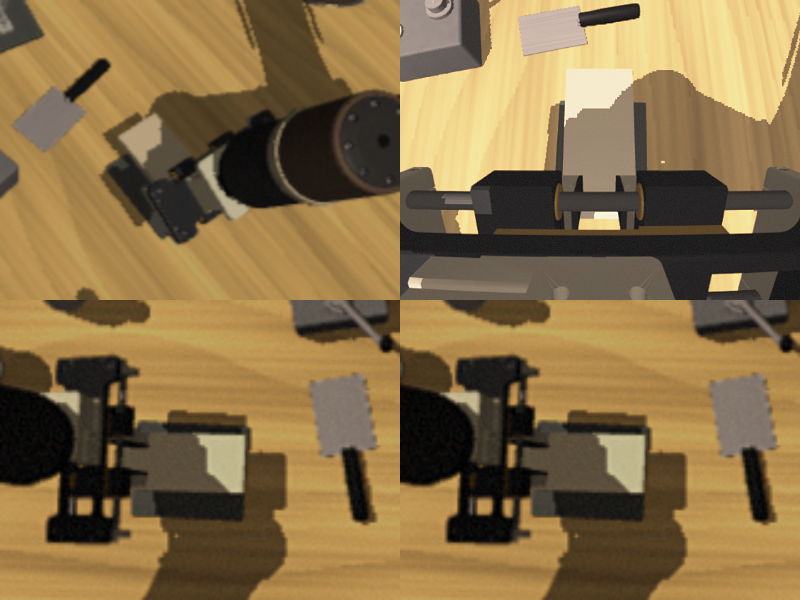

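```bash
python3 - <<'E'
from plan import *
for n in("wrist","top","scene"):
    i,C,rgb,d=grab(n); P=cloud(i,C,d)
    m=(abs(P[...,0]-.4765)<.06)&(abs(P[...,1]-.19)<.1)&(P[...,2]>.02)&(P[...,2]<.2)
    q=P[m]; print(n,m.sum())
    for y in np.arange(.10,.29,.015):
        s=q[abs(q[:,1]-y)<.005]
        if len(s): print(round(y,3),[(round(float(x),3),round(float(np.median(s[abs(s[:,0]-x)<.003,2])),3)) for x in np.arange(.43,.53,.012) if (abs(s[:,0]-x)<.003).any()])
E
```

```text
wrist 84610
0.115 [(0.442, 0.071), (0.454, 0.071), (0.466, 0.071), (0.478, 0.071), (0.49, 0.071), (0.502, 0.071)]
0.13 [(0.454, 0.071), (0.466, 0.071), (0.478, 0.071), (0.49, 0.071), (0.502, 0.071)]
0.145 [(0.442, 0.071), (0.454, 0.071), (0.466, 0.071), (0.478, 0.071), (0.49, 0.071), (0.502, 0.071)]
0.16 [(0.442, 0.071), (0.454, 0.071), (0.466, 0.071), (0.478, 0.071), (0.49, 0.071), (0.502, 0.071)]
0.175 [(0.442, 0.071), (0.454, 0.071), (0.466, 0.071), (0.478, 0.071), (0.49, 0.071), (0.502, 0.071)]
0.19 [(0.442, 0.071), (0.454, 0.071), (0.466, 0.071), (0.478, 0.071), (0.49, 0.071), (0.502, 0.071)]
0.205 [(0.442, 0.071), (0.454, 0.071), (0.466, 0.071), (0.478, 0.071), (0.49, 0.071), (0.502, 0.071)]
0.22 [(0.43, 0.163), (0.442, 0.163), (0.454, 0.095), (0.466, 0.071), (0.478, 0.071), (0.49, 0.071), (0.502, 0.094), (0.514, 0.163), (0.526, 0.163)]
0.235 [(0.43, 0.177), (0.442, 0.177), (0.454, 0.177), (0.466, 0.169), (0.478, 0.169), (0.49, 0.169), (0.502, 0.177), (0.514, 0.177), (0.526, 0.17)]
0.25 [(0.43, 0.187), (0.442, 0.187), (0.454, 0.187), (0.466, 0.19), (0.478, 0.189), (0.49, 0.189)
[... 1610 characters left out ...]
073), (0.514, 0.067)]
0.145 [(0.454, 0.071), (0.466, 0.074), (0.478, 0.073), (0.49, 0.073), (0.502, 0.071), (0.514, 0.073)]
0.16 [(0.454, 0.072), (0.466, 0.071), (0.478, 0.072), (0.49, 0.072), (0.502, 0.073)]
0.175 [(0.442, 0.064), (0.454, 0.072), (0.466, 0.07), (0.478, 0.072), (0.49, 0.07), (0.502, 0.072), (0.514, 0.067)]
0.19 [(0.454, 0.072), (0.466, 0.073), (0.478, 0.074), (0.49, 0.072), (0.502, 0.071), (0.514, 0.067)]
0.205 [(0.49, 0.071)]
0.22 [(0.514, 0.165)]
0.235 [(0.43, 0.177), (0.442, 0.177), (0.454, 0.178), (0.466, 0.168), (0.478, 0.171), (0.49, 0.172), (0.502, 0.178), (0.514, 0.177), (0.526, 0.171)]
0.25 [(0.514, 0.192), (0.526, 0.19)]
0.265 [(0.526, 0.188)]
0.28 [(0.526, 0.189)]
```

```bash
python3 - <<'E'
from plan import *
R=np.array(robot.read_tcp_rot());p=np.array(robot.read_position())
print(robot.read_force(),robot.read_ft_torque(),robot.read_effort())
i,C,rgb,d=grab("wrist"); P=cloud(i,C,d); L=(P-p)@R
g=rgb.astype(int)
m=(abs(L[...,1])<.06)&(abs(L[...,0])<.03)
q=L[m]
for z in np.arange(-.12,.03,.01):
    s=q[abs(q[:,2]-z)<.005]
    if len(s): print(round(z,3),len(s),"x",np.round(np.percentile(s[:,0],[2,50,98]),3),"|y|",np.round(np.percentile(s[:,1],[2,20,50,80,98]),3))
save("w3",rgb[170:330,180:380].repeat(3,0).repeat(3,1)); 
print(np.round(L[300,[225,235,245,255,265,275,285,295,305,315,325]],3).tolist())
for v in range(225,300,8): print(v,np.round(L[v,[240,246,252,258]],3).tolist(),rgb[v,246])
E
```

```text
[0.20753628 0.74543312 0.89477758] [ 1.46786831 -0.07459778  0.0079609 ] [-2.44727758e-03 -5.43372309e+01  2.03556597e+01  5.12247026e+00
 -1.34459283e+00 -1.58268039e-02]
-0.12 4583 x [-0.024  0.027  0.03 ] |y| [-0.058 -0.017  0.003  0.037  0.059]
-0.11 304 x [-0.026  0.014  0.022] |y| [-0.017 -0.017  0.017  0.017  0.059]
-0.1 270 x [0.002 0.009 0.013] |y| [-0.018 -0.017 -0.017  0.017  0.018]
-0.09 201 x [-0.005  0.002  0.009] |y| [-0.017 -0.017  0.017  0.017  0.017]
-0.08 581 x [-0.009 -0.003  0.003] |y| [-0.017 -0.016 -0.013  0.015  0.017]
-0.07 195 x [-0.009  0.011  0.012] |y| [-0.024 -0.02   0.013  0.019  0.023]
-0.06 436 x [-0.008  0.01   0.011] |y| [-0.025 -0.02   0.013  0.02   0.025]
-0.05 477 x [0.004 0.011 0.012] |y| [-0.027 -0.021 -0.013  0.02   0.027]
-0.04 787 x [-0.029 -0.025  0.011] |y| [-0.026 -0.013  0.     0.013  0.026]
-0.03 599 x [-0.024 -0.005  0.   ] |y| [-0.014 -0.009  0.     0.008  0.013]
-0.02 3241 x [-0.001  0.011  0.021] |y| [-0.031 -0.017 -0.     0.017  0.03 ]
-0.01 1623 x [0.019 0.025 0.03 ] |y| [-0.031 -0.019  0.     0.019  0.031]
[[0.022, -0.016, -0.116
[... 717 characters left out ...]
11  98  84]
257 [[0.011, -0.02, -0.058], [0.01, -0.017, -0.055], [0.01, -0.014, -0.055], [-0.002, -0.013, -0.027]] [61 53 43]
265 [[0.011, -0.018, -0.068], [0.009, -0.016, -0.063], [0.008, -0.013, -0.06], [-0.007, -0.013, -0.028]] [30 29 28]
273 [[0.031, -0.011, -0.118], [0.032, -0.009, -0.118], [0.031, -0.008, -0.117], [0.031, -0.006, -0.117]] [59 51 49]
281 [[0.03, -0.011, -0.119], [0.03, -0.009, -0.119], [0.03, -0.008, -0.119], [0.03, -0.006, -0.12]] [69 66 64]
289 [[0.027, -0.011, -0.119], [0.028, -0.009, -0.12], [0.027, -0.008, -0.12], [0.028, -0.006, -0.121]] [64 59 56]
297 [[0.003, -0.017, -0.083], [0.003, -0.014, -0.082], [-0.007, -0.013, -0.065], [-0.025, -0.013, -0.035]] [33 29 29]
```

View pics/w3.png

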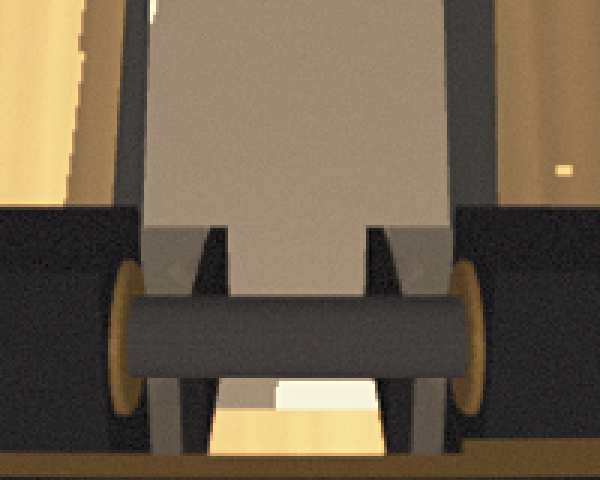

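The crop shows the finger ends sitting above an undisturbed panel: the tip edges are at rows about 228 and the panel surface continues past them. So the fingers seem shorter than the stated TCP. I'll back off and measure the tips in free air.

```bash
python3 - <<'E'
from plan import *
O=ori(YS,-25,-1); G=PAN+Rz(YS)@[0,.035,0]
def tips(w):
    robot.move_gripper(w); robot.dwell(.1)
    R=np.array(robot.read_tcp_rot());p=np.array(robot.read_position())
    i,C,rgb,d=grab("wrist"); L=(cloud(i,C,d)-p)@R
    h=44*w/1000
    m=(abs(L[...,0])<.02)&(abs(abs(L[...,1])-h-.008)<.014)&(L[...,2]>-.075)&(L[...,2]<.03)
    q=L[m]; print(w,robot.read_grip_width(),m.sum())
    for z in np.arange(-.07,.03,.01):
        s=q[abs(q[:,2]-z)<.005]
        if len(s)>3: print("  ",round(z,3),len(s),"x",np.round([s[:,0].min(),s[:,0].max()],3),"y",np.round([s[:,1].min(),s[:,1].max(),abs(s[:,1]).min()],3))
    return rgb
robot.servo_line(tcp(G-.15*O[:,2],O),O,speed=.2)
a=tips(.3); b=tips(1.0); print(robot.read_t())
save("tips",np.hstack([a[180:330,130:430],b[180:330,130:430]]))
E
```

```text
0.3 0.30394075212276034 1372
   -0.07 195 x [-0.01   0.012] y [-0.024  0.024  0.013]
   -0.06 439 x [-0.01   0.012] y [-0.026  0.026  0.013]
   -0.05 471 x [0.001 0.012] y [-0.028  0.028  0.013]
   -0.04 267 x [-0.001  0.012] y [-0.029  0.028  0.013]
1.0 0.997165858622395 2101
   -0.07 447 x [-0.01   0.012] y [-0.062  0.061  0.043]
   -0.06 645 x [-0.01   0.012] y [-0.061  0.06   0.043]
   -0.05 603 x [0.    0.012] y [-0.06   0.06   0.044]
   -0.04 406 x [-0.004  0.012] y [-0.06   0.06   0.044]
11.8833
```

View pics/tips.png

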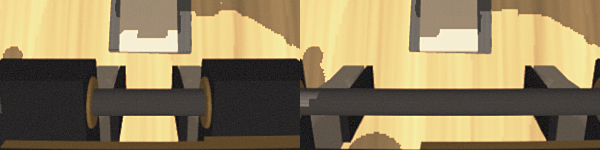

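```bash
python3 - <<'E'
from plan import *
R=np.array(robot.read_tcp_rot());p=np.array(robot.read_position())
i,C,rgb,d=grab("wrist"); L=(cloud(i,C,d)-p)@R
for s in(-1,1):
    m=(L[...,0]>.008)&(L[...,0]<.014)&(abs(L[...,1]*s-.052)<.01)&(L[...,2]>-.075)&(L[...,2]<.03)
    print(np.round(np.percentile(L[m][:,2],[50,90,97,99,100]),4), np.round(np.sort(L[m][:,2])[-8:],4))
i,C,rgb,d=grab("scene"); L=(cloud(i,C,d)-p)@R
m=(abs(L[...,0])<.014)&(abs(abs(L[...,1])-.052)<.012)&(L[...,2]>-.09)&(L[...,2]<.03)
print("scene",m.sum(),np.round(np.sort(L[m][:,2])[-8:],3))
i,C,rgb,d=grab("top"); L=(cloud(i,C,d)-p)@R
m=(abs(L[...,0])<.014)&(abs(abs(L[...,1])-.052)<.012)&(L[...,2]>-.09)&(L[...,2]<.03)
print("top",m.sum(),np.round(np.sort(L[m][:,2])[-8:],3))
E
```

```text
[-0.0558 -0.0427 -0.0398 -0.0371 -0.036 ] [-0.0369 -0.0368 -0.0368 -0.0367 -0.0367 -0.0364 -0.0362 -0.036 ]
[-0.0558 -0.0428 -0.0396 -0.0372 -0.0359] [-0.0367 -0.0367 -0.0366 -0.0365 -0.0363 -0.0362 -0.036  -0.0359]
scene 0 []
top 158 [-0.041 -0.041 -0.041 -0.041 -0.04  -0.04  -0.039 -0.037]
```

```bash
cat >> plan.py <<'E'
GO=.057   # grasp point to reported TCP: measured finger tips lie 38 mm short of the reported TCP
def tcp(G,O): return np.asarray(G)+GO*O[:,2]
E
python3 - <<'E'
from plan import *
for nm,G,yaw,th in(("S1",PAN+[0,.035,0],YS,-25),("R1",rest(.013,.117),YR,53),("R1u",rest(.013,.24),YR,53),("R2",rest(.016,.115),YR,-65),("R2back",rest(.12,.16),YR,-65),("S2",PAN-[0,.035,0],YS,37),("S2up",PAN+[0,-.035,.15],YS,37),("R2up",rest(.016,.25),YR,-65)):
    O=ori(yaw,th,-1); q=robot.ik(tcp(G,O),O); print(nm,None if q is None else np.round(q,0))
O=ori(YS,-25,-1); G=PAN+Rz(YS)@[0,.035,0]
grasp_line(G,O,.12)
robot.move_gripper(.3)
print(robot.read_grip_width(),robot.read_finger_force(),robot.read_t())
if robot.read_grip_width()>.65:
    grasp_line(G+[0,0,.18],O,.15)
    O1=ori(YR/2,14,-1); grasp_line([.49,0.02,.26],O1,.2)
    O2=ori(YR,53,-1); grasp_line(rest(.013,.24),O2,.2)
    print(robot.read_grip_width(),robot.read_finger_force(),robot.read_force(),robot.read_t())
    i,C,rgb,d=grab("scene");i2,C2,r2,d2=grab("top");np.savez("t2.npz",sd=d,sr=rgb,sC=C,td=d2,tr=r2,tC=C2)
    save("c3",np.hstack([cv2.resize(rgb[100:340,150:470],(400,300)),cv2.resize(r2[120:360,130:450],(400,300))]))
E
```

```text
S1 [ 56.  26. -29.  17. -57. -67.]
R1 [-33.  33.  -1. -47. -86.  40.]
R1u [-33.  24.   4. -47. -95.  30.]
R2 [ 27.  34. -45.  50. -72. -81.]
R2back [ 37.  34. -35.  39. -81. -75.]
S2 [  8.  20. -21. -47. -54.  23.]
S2up [ 10.   8. -15. -40. -66.   7.]
R2up [ 28.  23. -40.  46. -83. -69.]
0.72699767198343 30.000077337026596 14.275
0.7263813108494909 30.00004157423973 [ 0.73265361  0.53913763 -1.30396584] 18.0417
```

View pics/c3.png

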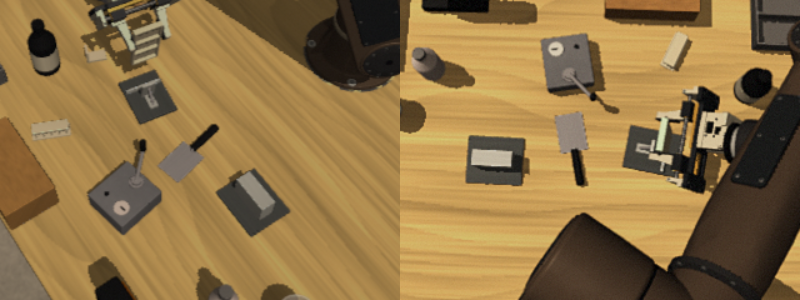

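The panel is held upright with its ribs toward +y, above the rest (scene crop ~(147,45)). The bare stand block is now visible: scene crop ~(257,195), top crop ~(492,157). Next I'll measure the stand and check the held panel.

```bash
python3 - <<'E' | grep '^>'
from plan import *
from m import rect
f=np.load("t2.npz")
for n,k in(("scene","s"),("top","t")):
    i=robot.camera_info(n); P=cloud(i,f[k+"C"],f[k+"d"]); x,y,z=np.moveaxis(P,2,0)
    A=(abs(x-.476)<.12)&(abs(y-.186)<.12)
    for w,a,b in(("blk",.054,.068),("foot",.004,.013)):
        q=P[A&(z>a)&(z<b)]; print(">",n,w,len(q),*rect(q),np.round(np.median(q[:,2]),4))
    # panel in rest frame
    L=(P-REST)@Rz(YR); m=(f[k+"r"].min(2)>60)&(abs(L[...,0])<.045)&(abs(L[...,1])<.06)&(L[...,2]>.1)&(L[...,2]<.32)
    q=L[m]; 
    for h in np.arange(.13,.29,.02):
        s=q[abs(q[:,2]-h)<.006]
        if len(s)>4: print(">",n,"h",round(h,3),len(s),"x",np.round(np.percentile(s[:,0],[3,97]),3),"y",np.round(np.percentile(s[:,1],[5,50,95]),3))
    if len(q): print(">zmin",np.round(np.percentile(q[:,2],[1,3]),3))
E
```

```text
> scene blk 419 [0.4754 0.1847] [0.0915 0.0388] 88.9 0.0593
> scene foot 1239 [0.4771 0.1864] [0.2389 0.2375] 89.91 0.0068
> scene h 0.15 43 x [-0.026  0.025] y [-0.01  -0.008  0.003]
> scene h 0.17 9 x [-0.03   0.024] y [-0.004 -0.002  0.005]
> scene h 0.19 68 x [-0.026  0.028] y [-0.002  0.003  0.01 ]
> scene h 0.21 11 x [-0.029  0.019] y [0.004 0.006 0.013]
> scene h 0.23 93 x [-0.026  0.041] y [0.008 0.013 0.032]
> scene h 0.25 79 x [-0.044  0.044] y [-0.     0.015  0.028]
> scene h 0.27 144 x [-0.043  0.042] y [-0.011  0.019  0.027]
>zmin [0.138 0.14 ]
> top blk 400 [0.4721 0.1851] [0.0917 0.0365] 89.15 0.0589
> top foot 1219 [0.4763 0.1865] [0.2382 0.2375] -0.24 0.0067
> top h 0.25 62 x [-0.044  0.045] y [0.011 0.02  0.03 ]
> top h 0.27 163 x [-0.04   0.042] y [-0.005  0.02   0.027]
>zmin [0.24  0.242]
```

```bash
cat >> plan.py <<'E'
STAND=np.array([.4737,.185,.060]); YT=np.radians(-.9)
E
python3 - <<'E'
from plan import *
O=ori(YR,53,-1)
grasp_line(rest(.013,.14),O,.15); grasp_line(rest(.013,.118),O,.05)
G=down(rest(.013,.118),O,n=10,thr=1.5)
print(G,robot.read_force(),robot.read_t())
robot.move_gripper(.76); robot.dwell(.3)
robot.move_gripper(1.0)
grasp_line(G-.16*O[:,2],O,.2)
i,C,rgb,d=grab("scene"); i2,C2,r2,d2=grab("wrist")
np.savez("t3.npz",sd=d,sr=rgb,sC=C,d=d2,C=C2,r=r2)
save("c4",np.hstack([cv2.resize(rgb[100:250,200:400],(400,300)),cv2.resize(r2,(400,300))])); print(robot.read_t())
for n,i,C,d,r in(("scene",i,C,d,rgb),("wrist",i2,C2,d2,r2)):
    L=(cloud(i,C,d)-REST)@Rz(YR); m=(abs(L[...,0])<.05)&(abs(L[...,1])<.06)&(L[...,2]>.03)&(L[...,2]<.17)&(r.min(2)>60); q=L[m]
    for h in np.arange(.03,.17,.02):
        s=q[abs(q[:,2]-h)<.004]
        if len(s)>4: print(n,"h",round(h,3),len(s),"x",np.round(np.percentile(s[:,0],[3,97]),3),"y",np.round(np.percentile(s[:,1],[5,50,95]),3))
    if len(q): print("zmax",np.percentile(q[:,2],[97,99.5]))
E
```

```text
creep 4 f 2.63
[ 0.50711272 -0.1755897   0.114     ] [-0.55066928 -0.56069676  1.32162457] 20.85
23.1333
scene h 0.03 10 x [-0.022  0.013] y [0.002 0.011 0.032]
scene h 0.05 22 x [-0.027  0.024] y [0.002 0.014 0.02 ]
scene h 0.07 18 x [-0.021  0.018] y [0.006 0.017 0.02 ]
scene h 0.11 9 x [-0.02   0.018] y [0.018 0.019 0.02 ]
scene h 0.15 22 x [-0.026  0.028] y [0.03  0.033 0.039]
zmax [0.14803351 0.1497635 ]
wrist h 0.03 223 x [-0.03  0.03] y [-0.011 -0.01  -0.009]
wrist h 0.05 452 x [-0.03  0.03] y [-0.006 -0.004 -0.002]
wrist h 0.07 460 x [-0.031  0.029] y [0.001 0.003 0.005]
wrist h 0.09 479 x [-0.03   0.031] y [0.008 0.01  0.011]
wrist h 0.11 484 x [-0.031  0.031] y [0.015 0.016 0.018]
wrist h 0.13 483 x [-0.03   0.031] y [0.021 0.023 0.025]
zmax [0.14167415 0.14448687]
```

View pics/c4.png

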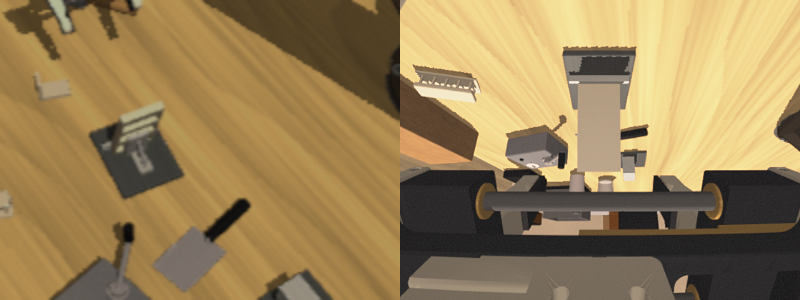

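The panel leans steadily on the rest, plain face toward −y: scene crop ~(140,125), wrist crop ~(600,125). It leans at about 72°. I'll regrip from the ribbed side.

```bash
python3 - <<'E'
from plan import *
O=ori(YR,-70,-1); G=rest(.0235,.112); B=G-.12*O[:,2]
Oc=ori(YR,53,-1); Od=ori(YR,-10,-1)
for a,o in((B,O),(B+[0,0,.14],O),(rest(.06,.32),Od),(rest(-.08,.30),Oc)):
    if robot.ik(tcp(a,o),o) is None: print("no ik",a)
grasp_line(rest(-.08,.30),Oc,.2)
grasp_line(rest(.06,.32),Od,.15)
grasp_line(B+[0,0,.14],O,.15)
grasp_line(B,O,.2)
grasp_line(G,O,.1)
print(robot.read_force(),robot.read_t())
robot.move_gripper(.3)
print(robot.read_grip_width(),robot.read_finger_force(),robot.read_force(),robot.read_t())
E
```

```text
[-0.56514962 -0.44865007  0.32984713] 28.4667
0.7250786908660015 30.00000536441803 [-0.27844087  0.67391171  2.17514328] 28.9917
```

```bash
cat > tilt.py <<'E'
from plan import *
def under(Gc):
    """panel rim from the fixed cameras: rect in plan, tilt from plane fit of the highest surface (ribs)"""
    for n in("top","scene"):
        i,C,rgb,d=grab(n); P=cloud(i,C,d)
        m=(abs(P[...,0]-Gc[0])<.045)&(abs(P[...,1]-Gc[1])<.09)&(abs(P[...,2]-Gc[2])<.02)&(rgb.min(2)>75)
        nn,l,st,_=cv2.connectedComponentsWithStats(np.uint8(m)); j=1+np.argmax(st[1:,4]); q=P[l==j]
        for _ in range(12):
            A=np.c_[q[:,:2]-Gc[:2],np.ones(len(q))]; c=np.linalg.lstsq(A,q[:,2],rcond=None)[0]
            r=q[:,2]-A@c
            if (r<-.004).sum()<3: break
            q=q[r>-.004]
        b=cv2.minAreaRect(np.float32(P[l==j][:,:2]))
        print(n,st[j,4],len(q),"slope deg x,y",np.round(np.degrees(c[:2]),1),"z0",round(c[2],4),"rect",np.round(b[0],4),np.round(b[1],4),round(b[2],1))
E
python3 - <<'E'
from tilt import *
O=ori(YR,-70,-1); G=rest(.0235,.112); O2=ori(YT,38,-1)
T=STAND+Rz(YT)@[0,-.0355,.006]
grasp_line(G+[0,0,.03],O,.06); grasp_line(G+[0,0,.17],O,.15)
Om=ori((YR+YT)/2,-16,-1); grasp_line((G+T)/2*[1,1,0]+[0,0,.29],Om,.15)
grasp_line(T+[0,0,.15],O2,.15)
grasp_line(T+[0,0,.05],O2,.12); robot.dwell(.3)
print(robot.read_grip_width(),robot.read_finger_force(),robot.read_force(),robot.read_t())
under(STAND+[0,0,.06])
i,C,rgb,d=grab("scene"); j,D,r2,_=grab("wrist")
save("c5",np.hstack([cv2.resize(rgb[170:320,270:470],(400,300)),cv2.resize(r2,(400,300))]))
E
```

```text
0.7293012581981263 29.999950379133224 [-0.15837185 -0.14135069 -1.32051316] 35.075
top 593 226 slope deg x,y [-0.8 -0.4] z0 0.1191 rect [0.4728 0.2175] [0.0779 0.0649] 89.0
scene 1263 200 slope deg x,y [ 1.1 -9.2] z0 0.1278 rect [0.4741 0.1848] [0.1415 0.0893] 89.3
```

View pics/c5.png

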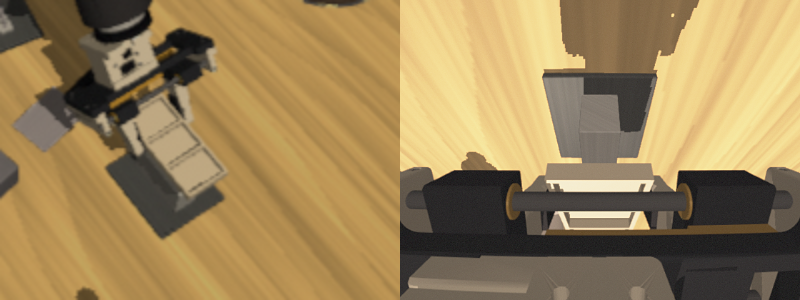

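The panel hovers ribbed face up, level and aligned, over the stand: scene crop ~(185,150). Next I'll lower it, release and check.

```bash
python3 - <<'E'
from tilt import *
O2=ori(YT,38,-1); T=STAND+Rz(YT)@[0,-.0355,.006]
grasp_line(T+[0,0,.01],O2,.1); grasp_line(T+[0,0,.004],O2,.03)
G=down(T+[0,0,.004],O2,n=9,thr=1.5); print(G)
robot.move_gripper(.76); robot.dwell(.2); robot.move_gripper(1.0)
grasp_line(G-.14*O2[:,2],O2,.15); grasp_line(G-.14*O2[:,2]+[0,-.04,.1],ori(YT,0,-1),.2)
robot.dwell(.2)
print(robot.read_finger_force(),robot.read_t())
under(STAND+[0,0,.012])
i,C,rgb,d=grab("top"); P=cloud(i,C,d)
m=(P[...,0]>.57)&(P[...,0]<.66)&(abs(P[...,1])<.1)&(P[...,2]>.088)&(P[...,2]<.101); print("post",m.sum(),P[m].mean(0) if m.any() else "")
E
```

```text
creep 3 f 2.67
[0.47314239 0.14950438 0.067     ]
0.0 40.4833Traceback (most recent call last):
  File "<stdin>", line 9, in <module>
  File "tilt.py", line 7, in under
    nn,l,st,_=cv2.connectedComponentsWithStats(np.uint8(m)); j=1+np.argmax(st[1:,4]); q=P[l==j]
                                                                 ~~~~~~~~~^^^^^^^^^^
    return _wrapfunc(a, 'argmax', axis=axis, out=out, **kwds)
    return bound(*args, **kwds)
ValueError: attempt to get argmax of an empty sequence
```

```bash
python3 - <<'E'
from tilt import *
piv=np.array([.6710,.0165]); r=.078
def pose(a,d=.0185,z=.072):
    psi=np.radians(225)-a; t=np.array([np.sin(psi),-np.cos(psi)])
    xy=piv+r*np.array([np.cos(psi),np.sin(psi)])-d*t
    return np.r_[xy,z-.038],ori(psi-np.pi,0,-1)
for a in(0,.6,1.2):
    p,o=pose(a); q=robot.ik(p,o); print(None if q is None else np.round(q))
p,o=pose(0,.05,.20); robot.goto(p,o); robot.move_gripper(0.)
under(STAND+[0,0,.012])
p,o=pose(0,.05); robot.servo_line(p,o,speed=.15)
robot.dwell(.1); f0=np.array(robot.read_force())
for a in list(np.arange(0,1.11,.1))+list(np.arange(1.13,1.30,.02)):
    p,o=pose(a); robot.servo_line(p,o,speed=.06)
    F=np.linalg.norm((np.array(robot.read_force())-f0)[:2]); print(round(a,2),round(F,1),end="; ")
    if F>9: break
robot.dwell(.3); print("\nheld",np.linalg.norm((np.array(robot.read_force())-f0)[:2]),robot.read_t())
i,C,rgb,d=grab("scene"); P=cloud(i,C,d); m=(P[...,0]>.55)&(P[...,0]<.66)&(abs(P[...,1]-.03)<.06)&(P[...,2]>.06)&(P[...,2]<.1)&(rgb.max(2)<70); q=P[m]
print("dark pts",len(q),np.round(np.median(q,0),3) if len(q) else "")
E
```

```text
[ 13.  24. -16.   0. -50.  32.]
[ 17.  22. -20.   0. -48.  -7.]
[ 22.  21. -21.   0. -48. -46.]
top 63 46 slope deg x,y [ -1.7 -16.6] z0 0.0903 rect [0.4728 0.2531] [0.0651 0.0107] 5.1
scene 1157 546 slope deg x,y [0.8 0.2] z0 0.0695 rect [0.475  0.1853] [0.1418 0.0675] 89.4
0.0 1.5; 0.1 1.7; 0.2 3.3; 0.3 2.2; 0.4 3.1; 0.5 2.6; 0.6 3.5; 0.7 3.9; 0.8 4.0; 0.9 4.6; 1.0 5.2; 1.1 4.8; 1.13 5.9; 1.15 5.9; 1.17 4.9; 1.19 5.6; 1.21 4.4; 1.23 4.9; 1.25 5.5; 1.27 9.5; 
held 10.560369851725238 50.2667
dark pts 54 [0.603 0.053 0.087]
```

Contact with the stop showed up as a force jump, and the panel lies flat and centred. Backing off.

```bash
python3 - <<'E'
from tilt import *
piv=np.array([.6710,.0165]); r=.078
def pose(a,d=.0185,z=.072):
    psi=np.radians(225)-a; t=np.array([np.sin(psi),-np.cos(psi)])
    return np.r_[piv+r*np.array([np.cos(psi),np.sin(psi)])-d*t,z-.038],ori(psi-np.pi,0,-1)
for a in(1.,.7,.4,.1,-.1):
    p,o=pose(a); robot.servo_line(p,o,speed=.1)
p,o=pose(-.1,.06); robot.servo_line(p,o,speed=.15)
robot.servo_line(p+[0,0,.2],o,speed=.2)
robot.goto([.45,-.35,.33],ori(0,0,-1)); robot.dwell(.3)
for n in("top","scene"):
    i,C,rgb,d=grab(n); P=cloud(i,C,d)
    m=(P[...,0]>.57)&(P[...,0]<.66)&(abs(P[...,1])<.1)&(P[...,2]>.085)&(P[...,2]<.101); print(n,"post",m.sum(),np.round(P[m].mean(0),4))
under(STAND+[0,0,.012]); print(robot.read_force(),robot.read_t())
E
```

```text
top post 25 [ 0.6141 -0.038   0.0936]
scene post 25 [ 0.6187 -0.0369  0.0938]
top 1104 379 slope deg x,y [0.7 0.3] z0 0.0702 rect [0.4722 0.1855] [0.1421 0.065 ] 89.1
scene 1133 403 slope deg x,y [0.6 0.6] z0 0.0709 rect [0.4756 0.1836] [0.1446 0.0669] 88.6
[-0.66382552  0.18174811 -0.32406304] 55.85
```

The post is back at its starting place, and the panel is flat and centred on the stand.

```bash
python3 -c "
from rig import robot
print(robot.job_done())"
```

```text
the job is handed in; nothing more can be done
None
```

The job is handed in at about 56 s: the panel measures flat, ribbed face up and centred on the stand, and the lever was pushed to its stop (felt as a force jump) and has sprung back; the hand-in returned no verdict, and I did not re-measure the bystanders.

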